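# Clip a fresh pan into the paintbox and tug-test it

## Task

Take the loose full-size paint pan off the cutting mat and press it straight down into the empty bay of the steel paintbox until the spring clips at both its ends have snapped over its foot and it sits fully home on the bay floor; press firmly but do not ram it. Then, gripping it, tug it straight up with a steady pull of about 8 newtons for about a second to confirm that the clips hold it, without dragging it out of them. Let it settle back home and let go; leave the two loose half pans on the mat where they are.

Things in the scene. Friction and masses are not known exactly. Their poses are not given: they have to be found in the camera images.
- pan_mid (a point): centre of the loose full-size paint pan, 10 mm above its underside: an upright white plastic tub of dry paint, 30 mm wide along its x, 52 mm long along its y, 20 mm tall, about 35 g, the same either way round. Grip its plain long sides, 30 mm apart, with the fingertips 8 mm or more above the underside, clear of the bay's lips
- pan: the same pan; origin: middle of its underside. Across the foot of each short end wall runs a half-round bead, 18 mm long in x, 0.5 to 5.5 mm above the underside, standing out 2.5 mm (57 mm over both): the clips snap over these
- bay_seat (a point): middle of the empty bay's floor, where the middle of the pan's underside comes to rest (fully home: pan_mid 10 mm straight above it); its y runs along the rail, as the pan's length must, z up. Pressing in takes a force that grows to about 12 N until the clips jump over the beads and the pan drops to the floor; seated, a pull of 8 N lifts it about 0.7 mm against the clips, and about 16 N drags it out
- bay_open: the empty bay, a fixed steel plate 40 mm by 80 mm; origin under its middle, 1.5 mm below bay_seat. Low lips along both long sides, 33 mm apart, flared outward, 4.5 mm high (fingertips that close against them push down on the bay or catch under the flare, so stay above). At each end (y) a spring clip: rounded noses 53 mm apart at rest, their middles 7.5 mm above the floor, under flared lead-ins 60 mm apart at the top, 17.5 mm above the floor
- clip_strip: the spring-steel strip on the bay's floor that carries both clips (fixed); it stands for both of them together. Their noses are rounded: pulled up, the pan pushes them apart
- clip_left (a joint): spring clip at the bay's +y end: 0 with its nose at rest, grows (m, to 0.004) as it is pushed outward; below 0.001 once it has closed over the pan's bead
- clip_right (a joint): the same for the clip at the bay's -y end
- paintbox: steel paintbox, stuck down on the mat; base 132 mm (x) by 264 mm (y), walls 20 mm high; origin: middle of its underside. Down its middle, along y, a rail of three bays 82 mm apart: two hold pans, one is empty, in any order. On both sides of the rail an open trough 40 mm wide, one with a thin brush. The lid lies open flat beyond (+x): four wells, 112 mm wide, 11 mm high
- half_pan_a_mid (a point): centre of a loose half pan on the mat, 30 mm by 26 mm, 20 mm tall, no beads: not wanted, leave it where it is
- half_pan_b_mid (a point): centre of the other loose half pan, the same

How it is judged:
By the outcome, as a careful person would: the job done as asked, in the order asked, and still so for the second after the job is handed in, with the robot touching nothing.
It also fails if it takes over 64 s, if anything falls off the work surface, if the arm or the gripper's body presses on something with over 40 N, if the wrist force passes 120 N, or if a joint passes its speed limit or range.

## Robot

A 6-joint arm with a two-finger parallel gripper is mounted at the origin on the work surface. World frame = base frame: x ahead of the robot, y to its left, z up, the work surface at z = 0. Lengths are in m, angles in rad, forces in N, time in s.
With the tool pointing down it reaches from about 0.35 to 0.85 m from the base axis. Payload 8.1 kg.
Tool frame: the origin (TCP) lies on the mounting face of the last link; the fingertips stand 186 mm ahead of it and the grasp point (between the pads) lies 167 mm ahead of it; z points along the fingers, y is the line along which they close (so a half turn about z gives the same grasp; the last joint's range is limited). The gripper opens to 93 mm and grips with 3 to 60 N. Pads are 15 mm wide; open, the fingers measure 128 mm over their backs; the gripper's body (75 mm by 188 mm) begins 65 mm behind the grasp point.
Start: joints at [1.106, 0.13, 1.488, -0, 1.523, -0.085], TCP at [0.222, 0.557, 0.405] pointing down, gripper open.
Joint ranges: [-2.96, 2.96], [-0.89, 2.26], [0.02, 2.5], [-1.34, 4.48], [0, 2.73], [-2.66, 2.66]. Speed limits (rad/s): [2.39, 2.39, 2.79, 3.14, 3.14, 3.14].

## Interface

Orientations are given as a rotation vector (axis times angle).
In Python, from plant import read_state, read_camera, camera_params, close_job gives the robot as it stands. The module is installed in compiled form; this text tells all that it offers.
- The arm moves only by the tool servo_tool, never from a script. Its argument "increments" is a list of rows, each an object with "slide": the shift along the tool's x, y, z in mm, a list of three; "dr": the turn, a rotation vector about the tool's x, y, z in rad, a list of three; "jaw": the closure, from 0 (fully open) to 1 (shut). In form: [{"slide": [x, y, z], "dr": [ax, ay, az], "jaw": jaw}, ...]. A call has 1 to 20 rows; each row is the pose to reach, as a shift and turn from the pose commanded when the call began, along the tool's axes at that moment; what a row does not reach only later rows make up. A row lasts 1/10 s, in which the tool goes at most 50 mm and 8.59 degrees, less where a joint would pass 70% of its speed; a pose out of reach is approached as far as the arm can. A call with a gripper value outside its range is refused whole. The fingers move at their own pace and stop on an object; "force" is the grip in N (left out, the last holds). Time passes only in rows, so rows that repeat a pose let the fingers close. It gives the time, the measured TCP pose, the force, the opening and the grip force at its end, in the units of the state.
- read_state(): the state, without advancing time (a new reading comes with each control period).
- read_camera(name): name is "scene" or "top"; returns (picture, depth): 480x640x3 uint8, red, green, blue; 480x640 float32, m along the optical axis (not along the pixel's ray), 0 where there is no reading.
- camera_params(name): a dict with "fx", "fy", "cx", "cy" (pixels), "rvec" (rotation vector, rad) and "tvec" (3), from world to camera coordinates, as OpenCV has them. Camera axes: x right, y down, z forward; pixel columns grow to the right and rows downward; lengths in m; the calibration is good to about 2 mm. A picture is of the moment at which its call begins. camera_params takes no time and is no camera call.
- close_job(): hands the job in; it is judged then, once.
The state is a dict: "t": time; "q": joint angles; "dq": joint speeds; "joint_torque": joint torques, N m; "tool_pos": TCP position; "orientation": TCP orientation; "force": force on the tool from outside, world axes, zero at the start; "wrist_torque": the same for the moment, N m; "opening": finger opening in m; "gripper_force": force on a finger pad.
Only numpy, scipy, OpenCV 4.12 (cv2) and the standard library are available. Lean on these libraries where they do the work, as an engineer would, in place of code of your own. Each camera call takes 0.05 s, during which the arm holds its last target. There are 200 camera calls.

## Working session

There is one attempt and no reset: what is moved stays moved. The work goes in short steps, Python scripts to look and compute and a tool call to move; the robot and the scene stay as the last step left them, time stands still between calls to the robot, and variables do not carry over. Pictures are saved under pics/ and viewed, at most 10 in all, crops included, and the job is handed in when it is done.

Besides the shell and the picture viewer there is one more tool, called after "Emit:" as name(argument=value, ...), one argument or row to a line, values as JSON. servo_tool: Moves the arm, as the interface text tells. Its arguments: {"type":"object","properties":{"increments":{"type":"array"},"force":{"type":"number"}},"required":["increments"]}

```bash
mkdir -p pics; cat > h.py <<'E'
import numpy as np, cv2
from plant import *
def look(n,f):
    im,d=read_camera(n); cv2.imwrite(f'pics/{f}.png',im[:,:,::-1]); np.save(f'pics/{f}.npy',d); return im,d
def cam(n):
    p=camera_params(n); R=cv2.Rodrigues(np.array(p['rvec'],float))[0]; return p,R,np.array(p['tvec'],float)
def cloud(n,d):
    p,R,t=cam(n); v,u=np.mgrid[:480,:640]
    c=np.stack([(u-p['cx'])/p['fx']*d,(v-p['cy'])/p['fy']*d,d],-1); return (c-t)@R
def onplane(n,uv,z):
    p,R,t=cam(n); uv=np.atleast_2d(uv).astype(float)
    r=np.c_[(uv[:,0]-p['cx'])/p['fx'],(uv[:,1]-p['cy'])/p['fy'],np.ones(len(uv))]@R
    c=-R.T@t; return c+r*((z-c[2])/r[:,2])[:,None]
E
python3 - <<'E'
from h import *
s=read_state(); print({k:np.round(v,3) for k,v in s.items()})
for n in('scene','top'):
    look(n,n+'0'); p,R,t=cam(n); print(n,p['fx'],-R.T@t,R[2])
E
```

```text
{'t': np.float64(0.0), 'q': array([ 1.106,  0.131,  1.489,  0.   ,  1.523, -0.085]), 'dq': array([ 0.001,  0.001,  0.   ,  0.001,  0.001, -0.001]), 'joint_torque': array([ 1.0000e-03, -5.5986e+01, -4.9174e+01,  7.7000e-02,  3.5000e-02,
       -0.0000e+00]), 'tool_pos': array([0.222, 0.557, 0.404]), 'orientation': array([-5.930e-01, -3.085e+00,  3.000e-03]), 'force': array([-0.981, -0.198,  0.666]), 'wrist_torque': array([-0.042,  0.073,  0.01 ]), 'gripper_force': np.float64(0.0), 'opening': np.float64(0.093)}
scene 452.4341145570761 [1.05937698 0.53147484 0.70342338] [-0.54190014 -0.45988462 -0.70345602]
top 434.4902544329425 [0.50544125 0.09568157 0.73867014] [ 0.0988717   0.03550953 -0.99446642]
```

View pics/top0.png

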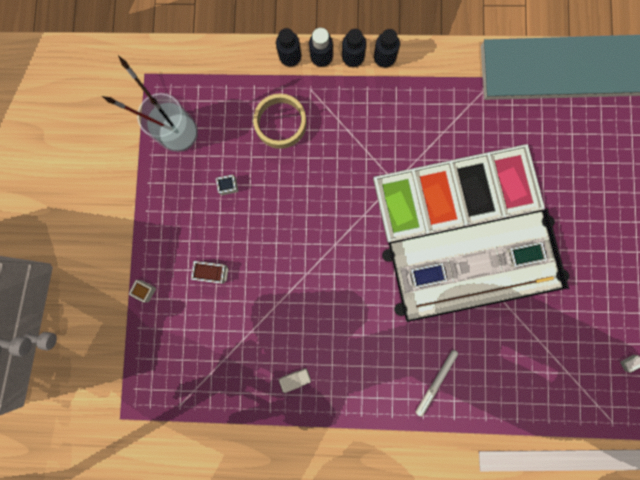

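View pics/scene0.png

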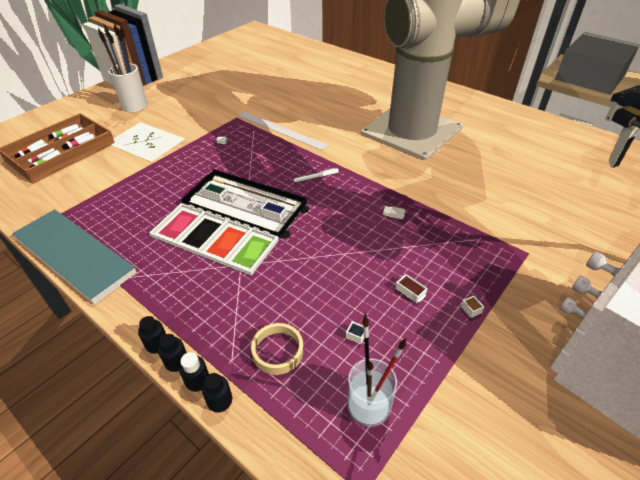

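Top view: the full pan (dark red) is at about (209,272). The half pans are at (227,184) and (141,291). The empty bay is at about (482,262), between the blue pan (428,275) and the green pan (528,255).

```bash
python3 - <<'E'
from h import *
im=cv2.imread('pics/top0.png'); d=np.load('pics/top0.npy'); P=cloud('top',d)
print('mat z',np.median(P[300:340,180:240,2]),'top pan z',P[266:279:3,200:220:4,2].round(4).tolist())
# pan: non-magenta region
hsv=cv2.cvtColor(im,cv2.COLOR_BGR2HSV)
def rect(m,off,z,name):
    cs,_=cv2.findContours(m.astype(np.uint8),0,2); c=max(cs,key=cv2.contourArea).reshape(-1,2)+off
    w=onplane('top',c,z)[:,:2].astype(np.float32); r=cv2.minAreaRect(w*1000); print(name,r,cv2.boundingRect(c)); return r
for nm,(u,v,s) in dict(pan=(209,272,26)).items():
    sub=P[v-s:v+s,u-s:u+s,2]; m=sub>0.014; rect(m,[u-s,v-s],0.022,'depth '+nm)
    h=hsv[v-s:v+s,u-s:u+s]; m=(h[...,1]<70)&(h[...,2]>90); rect(m,[u-s,v-s],0.022,'white '+nm)
# green & blue pans by colour
for nm,(u,v,s),lo,hi in(('blue',(428,275,22),(105,90,30),(130,255,255)),('green',(528,255,22),(65,90,30),(98,255,255))):
    h=hsv[v-s:v+s,u-s:u+s]; m=cv2.inRange(h,lo,hi)>0
    print(nm,'z',np.median(P[v-s:v+s,u-s:u+s,2][m])); rect(m,[u-s,v-s],np.median(P[v-s:v+s,u-s:u+s,2][m]),nm)
print('profile along rail'); 
for k in range(-6,7):
  u,v=482+k*4,round(264-k*0.8); print(u,v,P[v,u].round(4))
big=cv2.resize(im[225:320,385:570],None,fx=4,fy=4,interpolation=2); cv2.imwrite('pics/c1.png',big)
E
```

```text
mat z 0.0035338019273465785 top pan z [[0.023, 0.0188, 0.0185, 0.0191, 0.0187], [0.0184, 0.0225, 0.0192, 0.0235, 0.0209], [0.0218, 0.0204, 0.0231, 0.0187, 0.0216], [0.0221, 0.0204, 0.0229, 0.0188, 0.0217], [0.0196, 0.0212, 0.0189, 0.0251, 0.0201]]
depth pan ((516.4617309570312, 307.80181884765625), (56.43001937866211, 29.89995002746582), 84.52909851074219) (192, 262, 34, 22)
white pan ((517.3406372070312, 307.3716735839844), (61.731685638427734, 33.89069747924805), 84.01175689697266) (191, 261, 38, 23)
blue z 0.02523287617978042
blue ((522.3623657226562, -53.08638381958008), (21.250219345092773, 42.60782241821289), 13.482154846191406) (415, 266, 28, 18)
green z 0.025218997168076886
green ((560.5849609375, -212.7471923828125), (21.193153381347656, 41.8189697265625), 13.482276916503906) (514, 246, 29, 18)
profile along rail
458 269 [ 0.5336 -0.103   0.0166]
462 268 [ 0.5358 -0.1122  0.0071]
466 267 [ 0.5377 -0.1191  0.006 ]
470 266 [ 0.5394 -0.1246  0.0096]
474 266 [ 0.5396 -0.1316  0.0083]
478 265 [ 0.5415 -0.1383  0.0078]
482 264 [ 0.5433 -0.1447  0.0085]
486 263 [ 0.5452 -0.152   0.0062]
490 262 [ 0.547  -0.1584  0.0069]
494 262 [ 0.5465 -0.1602  0.0204]
498 261 [ 0.549  -0.1713  0.0075]
502 260 [ 0.5506 -0.1764  0.0115]
506 259 [ 0.552  -0.1805  0.0178]
```

View pics/c1.png

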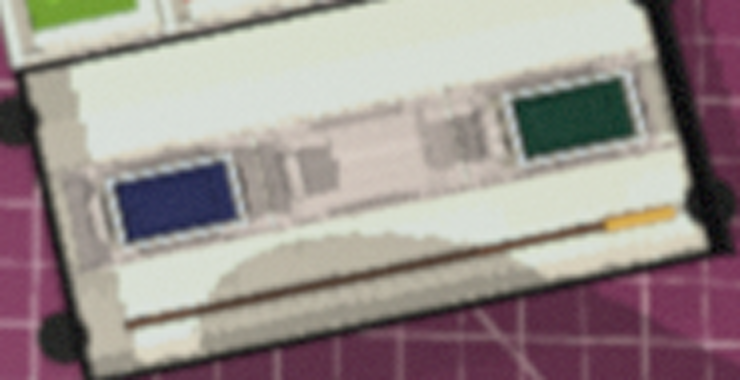

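The crop shows the empty bay with its bare floor midway between the seated blue and green pans. Those two measure 164 mm apart, which matches 2×82 mm.

```bash
cat >> h.py <<'E'
from scipy.spatial.transform import Rotation as Ro
def to(x,y,z,psi):
    """world target (tool y axis at yaw psi deg, pointing down) -> slide mm, dr in the tool frame"""
    s=read_state(); R0=Ro.from_rotvec(s['orientation']); p=np.radians(psi)
    yt=np.array([np.cos(p),np.sin(p),0]); zt=np.array([0,0,-1.]); R1=Ro.from_matrix(np.c_[np.cross(yt,zt),yt,zt])
    print('slide',(R0.inv().apply(np.array([x,y,z])-s['tool_pos'])*1000).round(2),'dr',(R0.inv()*R1).as_rotvec().round(4),'t',s['t'],'F',np.round(s['force'],2),'pos',s['tool_pos'].round(4),'open',s['opening'])
def paint(im,d,n,u,v,s,lo,hi,z=None):
    P=cloud(n,d); h=cv2.cvtColor(im,cv2.COLOR_BGR2HSV)[v-s:v+s,u-s:u+s]
    m=cv2.inRange(h,lo,hi)>0 if lo[0]<=hi[0] else (cv2.inRange(h,(0,)+lo[1:],hi)|cv2.inRange(h,lo,(180,)+hi[1:]))>0
    cs,_=cv2.findContours(m.astype(np.uint8),0,2); c=max(cs,key=cv2.contourArea).reshape(-1,2)+[u-s,v-s]
    if z is None: z=np.median(P[v-s:v+s,u-s:u+s,2][m])
    r=cv2.minAreaRect((onplane(n,c,z)[:,:2]*1000).astype(np.float32)); M=cv2.moments(c)
    cen=onplane(n,(M['m10']/M['m00'],M['m01']/M['m00']),z)[0]; print(n,(u,v),'z',round(z,4),'cen',cen[:2].round(4),'rect',r); return cen
E
python3 - <<'E'
from h import *
im=cv2.imread('pics/top0.png'); d=np.load('pics/top0.npy'); P=cloud('top',d)
paint(im,d,'top',209,272,20,(172,100,30),(8,255,160))
a=paint(im,d,'top',428,275,22,(105,90,30),(130,255,255));b=paint(im,d,'top',528,255,22,(65,90,30),(98,255,255));print((a+b)/2)
print('grey box',P[260:410:20,5:50:20].round(2).tolist())
print('mat near pan',np.median(P[285:300,180:240,2]),np.median(P[245:257,180:240,2]))
im=cv2.imread('pics/scene0.png'); d=np.load('pics/scene0.npy')
paint(im,d,'scene',411,288,18,(172,100,30),(8,255,160))
a=paint(im,d,'scene',275,208,14,(105,90,30),(130,255,255));b=paint(im,d,'scene',214,189,14,(65,90,30),(98,255,255));print((a+b)/2)
to(.517,.3075,.30,-5.7)
E
```

```text
top (209, 272) z 0.0203 cen [0.5174 0.3112] rect ((517.4677734375, 311.24334716796875), (43.08205032348633, 21.576749801635742), 84.54145812988281)
top (428, 275) z 0.0252 cen [ 0.5224 -0.0531] rect ((522.3623046875, -53.08637237548828), (21.25019073486328, 42.60784149169922), 13.482155799865723)
top (528, 255) z 0.0252 cen [ 0.5606 -0.2127] rect ((560.5849609375, -212.7471923828125), (21.19316291809082, 41.818973541259766), 13.482378005981445)
[ 0.54147626 -0.13290642  0.02522594]
grey box [[[0.53, 0.6, 0.1], [0.53, 0.63, 0.02], [0.53, 0.6, 0.0]], [[0.5, 0.58, 0.12], [0.5, 0.58, 0.08], [0.5, 0.58, 0.03]], [[0.47, 0.58, 0.11], [0.46, 0.58, 0.07], [0.46, 0.58, 0.02]], [[0.44, 0.59, 0.1], [0.43, 0.59, 0.06], [0.43, 0.59, -0.0]], [[0.41, 0.58, 0.11], [0.41, 0.55, 0.11], [0.4, 0.55, 0.06]], [[0.37, 0.59, 0.08], [0.37, 0.6, 0.04], [0.36, 0.59, -0.0]], [[0.34, 0.6, 0.07], [0.33, 0.6, 0.03], [0.33, 0.58, 0.0]], [[0.31, 0.6, 0.06], [0.29, 0.61, 0.0], [0.29, 0.58, -0.0]]]
mat near pan 0.003507506244592543 0.003569911439122427
scene (411, 288) z 0.0202 cen [0.5167 0.3102] rect ((516.6054077148438, 309.9709167480469), (43.353919982910156, 20.095914840698242), 84.45216369628906)
scene (275, 208) z 0.0251 cen [ 0.5214 -0.0532] rect ((521.4342651367188, -53.29747009277344), (16.183780670166016, 40.45468521118164), 12.759899139404297)
scene (214, 189) z 0.0248 cen [ 0.559  -0.2129] rect ((559.5308837890625, -213.7710723876953), (15.837385177612305, 37.516483306884766), 12.796509742736816)
[ 0.5402288  -0.13304834  0.02492489]
slide [-366.21 -122.38  103.95] dr [-1.5000e-03  9.0000e-04  1.2905e+00] t 0.1 F [-0.46  0.72  0.65] pos [0.2223 0.5571 0.4038] open 0.09319591589053049
```

Emit:
servo_tool(
  increments=[
    {"slide": [-36,-12,0],"dr": [0,0,0.13],"jaw": 0.2},
    {"slide": [-73,-24,0],"dr": [0,0,0.26],"jaw": 0.2},
    {"slide": [-110,-36,10],"dr": [0,0,0.39],"jaw": 0.2},
    {"slide": [-146,-48,20],"dr": [0,0,0.52],"jaw": 0.2},
    {"slide": [-183,-60,40],"dr": [0,0,0.65],"jaw": 0.2},
    {"slide": [-220,-72,60],"dr": [0,0,0.78],"jaw": 0.2},
    {"slide": [-256,-84,80],"dr": [0,0,0.91],"jaw": 0.2},
    {"slide": [-293,-96,100],"dr": [0,0,1.04],"jaw": 0.2},
    {"slide": [-330,-108,110],"dr": [0,0,1.17],"jaw": 0.2},
    {"slide": [-365,-119.4,120],"dr": [-0.0015,0.001,1.287],"jaw": 0.2},
    {"slide": [-365,-119.4,120],"dr": [-0.0015,0.001,1.287],"jaw": 0.2},
    {"slide": [-365,-119.4,120],"dr": [-0.0015,0.001,1.287],"jaw": 0.2},
    {"slide": [-365,-119.4,120],"dr": [-0.0015,0.001,1.287],"jaw": 0.2},
  ],
)

```text
t: 1.4
tool_pos: [0.5166, 0.3117, 0.2848]
orientation: [-2.323, -2.114, -0.002]
force: [0.4, 0.5, -0.6]
opening: 0.0746
gripper_force: 0.0
```

```bash
python3 - <<'E'
from h import *
# tips to underside(0.0025)+9 mm
to(.517,.3107,.1985,-5.5)
im,d=look('scene','s1'); cv2.imwrite('pics/s1c.png',cv2.resize(im[190:370,300:540,::-1],None,fx=3,fy=3))
E
```

```text
slide [-1.08  0.52 86.31] dr [ 0.0001 -0.0018  0.0018] t 1.4 F [ 0.45  0.48 -0.57] pos [0.5166 0.3117 0.2848] open 0.07462970198936494
```

View pics/s1c.png

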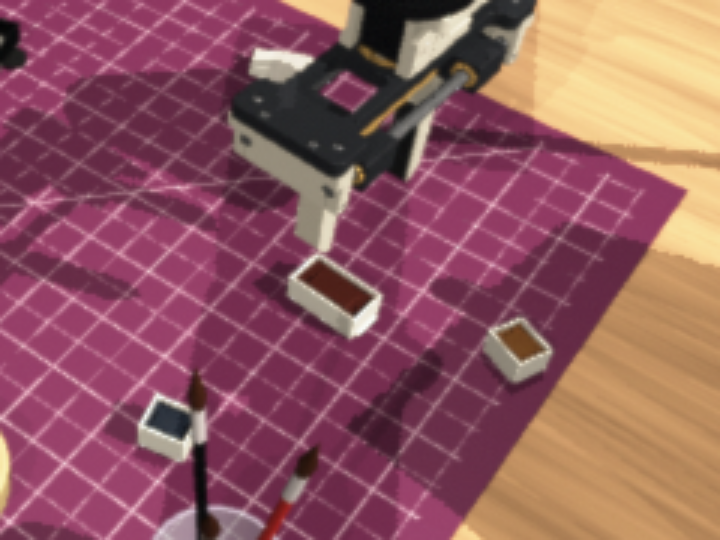

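The open fingers hover above the pan with one on each long side. The half pans and brushes are clear.

Emit:
servo_tool(
  increments=[
    {"slide": [-1,0.5,25],"dr": [0,-0.002,0.002],"jaw": 0.2},
    {"slide": [-1,0.5,50],"dr": [0,-0.002,0.002],"jaw": 0.2},
    {"slide": [-1,0.5,70],"dr": [0,-0.002,0.002],"jaw": 0.2},
    {"slide": [-1,0.5,80],"dr": [0,-0.002,0.002],"jaw": 0.2},
    {"slide": [-1,0.5,86],"dr": [0,-0.002,0.002],"jaw": 0.2},
    {"slide": [-1,0.5,86],"dr": [0,-0.002,0.002],"jaw": 0.2},
    {"slide": [-1,0.5,86],"dr": [0,-0.002,0.002],"jaw": 0.4},
    {"slide": [-1,0.5,86],"dr": [0,-0.002,0.002],"jaw": 0.5},
    {"slide": [-1,0.5,86],"dr": [0,-0.002,0.002],"jaw": 0.6},
    {"slide": [-1,0.5,86],"dr": [0,-0.002,0.002],"jaw": 0.7},
    {"slide": [-1,0.5,86],"dr": [0,-0.002,0.002],"jaw": 0.8},
    {"slide": [-1,0.5,86],"dr": [0,-0.002,0.002],"jaw": 0.8},
    {"slide": [-1,0.5,86],"dr": [0,-0.002,0.002],"jaw": 0.8},
    {"slide": [-1,0.5,86],"dr": [0,-0.002,0.002],"jaw": 0.8},
  ],
  force=45,
)

```text
t: 2.85
tool_pos: [0.5177, 0.3101, 0.1988]
orientation: [2.327, 2.109, 0.0]
force: [0.1, -0.1, 1.1]
opening: 0.0292
gripper_force: 45.0
```

```bash
python3 - <<'E'
from h import *
to(.5411,-.1329,.27,13.47)
E
```

```text
slide [-438.61   66.75  -70.98] dr [ 0.0005  0.0005 -0.3332] t 2.85 F [ 0.15 -0.11  1.13] pos [0.5177 0.3101 0.1988] open 0.029226995158755247
```

Emit:
servo_tool(
  increments=[
    {"slide": [0,0,-15],"dr": [0,0,0],"jaw": 0.8},
    {"slide": [0,0,-40],"dr": [0,0,0],"jaw": 0.8},
    {"slide": [-20,3,-70],"dr": [0,0,0],"jaw": 0.8},
    {"slide": [-60,9,-71],"dr": [0,0,-0.05],"jaw": 0.8},
    {"slide": [-100,15,-71],"dr": [0,0,-0.1],"jaw": 0.8},
    {"slide": [-140,21,-71],"dr": [0,0,-0.15],"jaw": 0.8},
    {"slide": [-180,27,-71],"dr": [0,0,-0.2],"jaw": 0.8},
    {"slide": [-220,33,-71],"dr": [0,0,-0.25],"jaw": 0.8},
    {"slide": [-260,40,-71],"dr": [0,0,-0.3],"jaw": 0.8},
    {"slide": [-300,46,-71],"dr": [0,0,-0.333],"jaw": 0.8},
    {"slide": [-340,52,-71],"dr": [0,0,-0.333],"jaw": 0.8},
    {"slide": [-380,58,-71],"dr": [0,0,-0.333],"jaw": 0.8},
    {"slide": [-410,63,-71],"dr": [0,0,-0.333],"jaw": 0.8},
    {"slide": [-430,66,-71],"dr": [0,0,-0.333],"jaw": 0.8},
    {"slide": [-438.5,67,-71],"dr": [0,0,-0.333],"jaw": 0.8},
    {"slide": [-438.5,67,-71],"dr": [0,0,-0.333],"jaw": 0.8},
    {"slide": [-438.5,67,-71],"dr": [0,0,-0.333],"jaw": 0.8},
    {"slide": [-438.5,67,-71],"dr": [0,0,-0.333],"jaw": 0.8},
  ],
)

```text
t: 4.65
tool_pos: [0.5414, -0.1316, 0.27]
orientation: [1.944, 2.467, 0.0]
force: [-0.1, 0.6, 0.6]
opening: 0.0295
gripper_force: 45.0
```

```bash
python3 - <<'E'
from h import *
to(.5415,-.1335,.25,13.47)
im,d=look('scene','s2'); i2,d2=look('top','t2')
a=cv2.resize(im[130:260,160:330,::-1],(785,600)); cv2.imwrite('pics/s2c.png',a)
E
```

```text
slide [-1.85 -0.32 20.02] dr [0.0004 0.0002 0.0011] t 4.65 F [-0.08  0.61  0.6 ] pos [ 0.5414 -0.1316  0.27  ] open 0.02954114585788406
```

View pics/s2c.png

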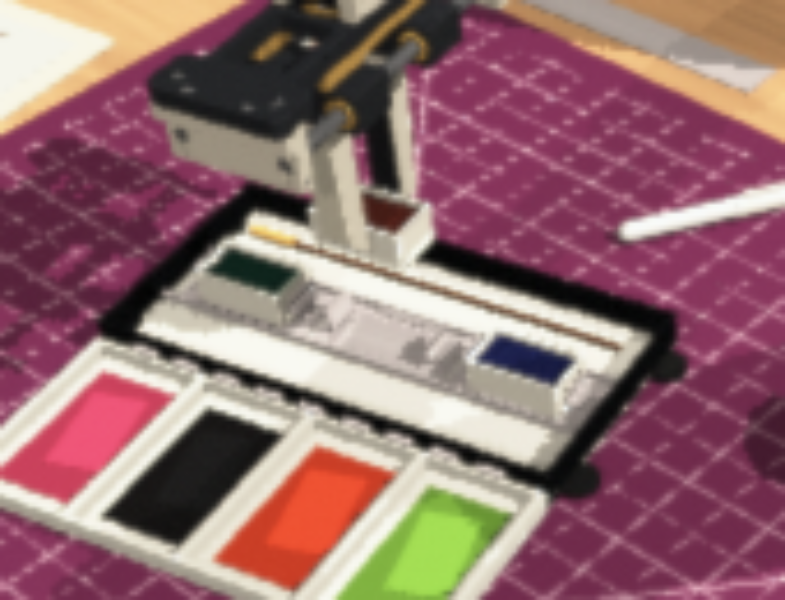

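The pan is held upright above the bay with its red paint visible; its +y end is at crop (405,235). The bay below is empty. I'll check the pan's offset in the grip and the bay's clip positions with the depth data.

```bash
python3 - <<'E'
from h import *
s=read_state(); th=np.radians(13.47); xh=np.array([np.cos(th),np.sin(th)]); yh=np.array([-np.sin(th),np.cos(th)])
o=s['tool_pos'][:2]
for n,f in(('scene','s2'),('top','t2')):
    P=cloud(n,np.load(f'pics/{f}.npy')); q=P[...,:2]-o; a=q@xh; b=q@yh; z=P[...,2]
    m=(abs(a)<13)&(b>10)&(b<40)&(z>.060)&(z<.11)
    print(n,m.sum()); 
    e=m&(z<.088)&(z>.079)&(b>20); print(' end wall b',np.median(b[e])if e.any()else None,e.sum(),'bead',[round(float(x),4) for x in np.percentile(b[m&(z<.080)],[10,50,90])] if (m&(z<.080)).any() else None,'z range',np.percentile(z[m],[2,50,98]).round(4) if m.any() else None)
im=cv2.imread('pics/s2.png'); d=np.load('pics/s2.npy')
paint(im,d,'scene',246,176,12,(172,90,20),(10,255,160))
# empty bay from first images: rail-frame profiles, rel. to neighbour midpoint
for n,f,c in(('top','top0',(.5415,-.1329)),('scene','scene0',(.5402,-.1330))):
    P=cloud(n,np.load(f'pics/{f}.npy')); q=P[...,:2]-np.array(c); a=q@xh; b=q@yh; z=P[...,2]
    m=(abs(a)<8)&(abs(b)<42); print(n,[(k,round(float(np.median(z[m&(b*1000>=k)&(b*1000<k+4)])),4)) for k in range(-42,42,4) if (m&(b*1000>=k)&(b*1000<k+4)).any()])
    m=(abs(b)<15)&(abs(a)<40); print('  across',[(k,round(float(np.median(z[m&(a*1000>=k)&(a*1000<k+3)])),4)) for k in range(-36,36,3) if (m&(a*1000>=k)&(a*1000<k+3)).any()])
E
```

```text
scene 0
 end wall b None 0 bead None z range None
top 0
 end wall b None 0 bead None z range None
scene (246, 176) z 0.0919 cen [ 0.5379 -0.1238] rect ((538.8660278320312, -126.63179779052734), (18.51209831237793, 26.567798614501953), 12.972676277160645)
top [(-42, 0.004), (-38, 0.0039), (-34, 0.004), (-30, 0.0042), (-26, 0.0041), (-22, 0.004), (-18, 0.0041), (-14, 0.004), (-10, 0.004), (-6, 0.0037), (-2, 0.0041), (2, 0.0041), (6, 0.0039), (10, 0.004), (14, 0.0039), (18, 0.004), (22, 0.0039), (26, 0.0039), (30, 0.004), (34, 0.0039), (38, 0.0042)]
  across [(-36, 0.0039), (-33, 0.0041), (-30, 0.0041), (-27, 0.004), (-24, 0.004), (-21, 0.0041), (-18, 0.004), (-15, 0.0041), (-12, 0.004), (-9, 0.0041), (-6, 0.004), (-3, 0.0041), (0, 0.0042), (3, 0.0041), (6, 0.0041), (9, 0.0042), (12, 0.0043), (15, 0.0043), (18, 0.7387), (21, 0.0043), (24, 0.0044), (27, 0.0043), (30, 0.0043), (33, 0.0043)]
scene [(-42, 0.0021), (-38, 0.002), (-34, 0.0024), (-30, 0.0026), (-26, 0.0023), (-22, 0.0024), (-18, 0.0025), (-14, 0.0025), (-10, 0.002), (-6, 0.0018), (-2, 0.0029), (2, 0.0028), (6, 0.0027), (10, 0.0024), (14, 0.0027), (18, 0.0026), (22, 0.0026), (26, 0.0026), (30, 0.0031), (34, 0.0027), (38, 0.0028)]
  across [(-36, 0.0029), (-33, 0.003), (-30, 0.003), (-27, 0.0031), (-24, 0.0027), (-21, 0.0029), (-18, 0.0032), (-15, 0.003), (-12, 0.0033), (-9, 0.0031), (-6, 0.0034), (-3, 0.0032), (0, 0.0034), (3, 0.0033), (6, 0.0035), (9, 0.0033), (12, 0.0033), (15, 0.0041), (18, 0.0032), (21, 0.0042), (24, 0.0036), (27, 0.0037), (30, 0.0039), (33, 0.0046)]
```

```bash
python3 - <<'E'
from h import *
s=read_state(); th=np.radians(13.47); xh=np.array([np.cos(th),np.sin(th)]); yh=np.array([-np.sin(th),np.cos(th)])
o=s['tool_pos'][:2]
P=cloud('scene',np.load('pics/s2.npy')); q=(P[...,:2]-o)*1000; a=q@xh; b=q@yh; z=P[...,2]*1000
m=(abs(a)<13)&(b>5)&(b<40)&(z>60)&(z<110)
for lo in range(68,98,3):
    e=m&(z>=lo)&(z<lo+3)
    if e.sum()>2: print(lo,e.sum(),'b',np.percentile(b[e],[10,50,90]).round(1),'a',np.percentile(a[e],[0,100]).round(1))
P=cloud('top',np.load('pics/t2.npy')); q=(P[...,:2]-o)*1000; a=q@xh; b=q@yh; z=P[...,2]*1000
e=(abs(a)<11)&(abs(b)<40)&(z>84)&(z<100); print('top pan b range',e.sum(),np.percentile(b[e],[0,2,50,98,100]).round(1) if e.any() else '')
for n,f,c in(('top','top0',(.5415,-.1329)),('scene','scene0',(.5402,-.1330))):
    P=cloud(n,np.load(f'pics/{f}.npy')); q=(P[...,:2]-np.array(c))*1000; a=q@xh; b=q@yh; z=P[...,2]*1000
    m=(abs(a)<7); print(n,[(k,round(float(np.median(z[m&(b>=k)&(b<k+3)])),1)) for k in range(-45,45,3) if (m&(b>=k)&(b<k+3)).any()])
    m=(abs(b)<15); print('  across',[(k,round(float(np.median(z[m&(a>=k)&(a<k+2)])),1)) for k in range(-30,30,2) if (m&(a>=k)&(a<k+2)).any()])
E
```

```text
77 12 b [25.9 28.1 28.7] a [-10.4  12.5]
80 9 b [25.1 26.  26.9] a [-12.5  11.3]
83 8 b [25.1 26.1 27.2] a [-9.5  9.9]
86 9 b [13.1 25.9 26.8] a [-9.9 12.8]
89 34 b [ 9.1 17.9 26. ] a [-12.7  10.3]
92 37 b [ 6.7 14.1 25.6] a [-12.8  11.8]
top pan b range 361 [-17.6 -16.3  11.   26.3  26.7]
top [(-45, 9.0), (-42, 7.2), (-39, 8.8), (-33, 24.5), (-30, 20.1), (-27, 9.6), (-24, 8.7), (-21, 7.9), (-18, 7.3), (-15, 8.4), (-12, 8.6), (-9, 8.1), (-6, 8.2), (-3, 7.8), (0, 8.3), (3, 8.4), (6, 9.0), (9, 8.6), (12, 8.2), (15, 7.8), (18, 8.6), (21, 7.9), (24, 9.6), (27, 19.1), (30, 17.4), (33, 9.8), (36, 10.4), (39, 7.6), (42, 9.0)]
  across [(-30, 6.8), (-28, 6.6), (-26, 6.6), (-24, 6.4), (-22, 12.2), (-20, 12.0), (-18, 8.3), (-16, 8.8), (-14, 8.4), (-12, 8.3), (-10, 8.1), (-8, 8.3), (-6, 8.0), (-4, 8.5), (-2, 8.4), (0, 8.7), (2, 8.2), (4, 8.5), (6, 7.9), (8, 8.0), (10, 7.7), (12, 8.2), (14, 8.2), (16, 11.7), (18, 12.0), (20, 7.4), (22, 6.6), (24, 7.2), (26, 6.0), (28, 6.5)]
scene [(-45, 7.4), (-42, 7.4), (-39, 9.1), (-33, 13.4), (-30, 19.6), (-27, 15.4), (-24, 8.6), (-21, 8.1), (-18, 8.0), (-15, 7.4), (-12, 7.6), (-9, 8.6), (-6, 7.9), (-3, 8.5), (0, 7.7), (3, 7.7), (6, 7.1), (9, 7.7), (12, 9.1), (15, 8.1), (18, 8.8), (21, 8.1), (27, 18.2), (30, 16.0), (33, 10.4), (36, 9.5), (39, 9.5), (42, 9.0)]
  across [(-30, 6.9), (-28, 5.9), (-26, 7.9), (-22, 10.5), (-20, 11.0), (-18, 10.9), (-16, 10.4), (-14, 8.0), (-12, 7.8), (-10, 8.1), (-8, 8.2), (-6, 8.5), (-4, 7.9), (-2, 7.8), (0, 8.6), (2, 7.9), (4, 7.7), (6, 7.1), (8, 7.0), (10, 7.6), (12, 7.4), (14, 8.5), (16, 9.2), (18, 10.1), (20, 9.9), (22, 8.0), (24, 5.7), (26, 6.6), (28, 6.0)]
```

Emit:
servo_tool(
  increments=[
    {"slide": [-1.3,-0.3,10],"dr": [0,0,0.001],"jaw": 0.8},
    {"slide": [-1.3,-0.3,25],"dr": [0,0,0.001],"jaw": 0.8},
    {"slide": [-1.3,-0.3,38],"dr": [0,0,0.001],"jaw": 0.8},
    {"slide": [-1.3,-0.3,46],"dr": [0,0,0.001],"jaw": 0.8},
    {"slide": [-1.3,-0.3,50],"dr": [0,0,0.001],"jaw": 0.8},
    {"slide": [-1.3,-0.3,50],"dr": [0,0,0.001],"jaw": 0.8},
    {"slide": [-1.3,-0.3,50],"dr": [0,0,0.001],"jaw": 0.8},
  ],
  force=50,
)

```text
t: 5.45
tool_pos: [0.5416, -0.1343, 0.2202]
orientation: [1.946, 2.465, 0.0]
force: [0.2, -0.4, -0.1]
opening: 0.0292
gripper_force: 50.0
```

```bash
python3 - <<'E'
from h import *
to(.5415,-.1335,.25,13.47)
im,d=look('scene','s3'); 
a=cv2.resize(im[150:230,180:310,::-1],(800,492),interpolation=cv2.INTER_CUBIC); cv2.imwrite('pics/s3c.png',a)
E
```

```text
slide [  0.73   0.13 -29.8 ] dr [ 0.0007  0.0008 -0.0012] t 5.45 F [ 0.19 -0.41 -0.09] pos [ 0.5416 -0.1343  0.2202] open 0.02922946358076399
```

View pics/s3c.png

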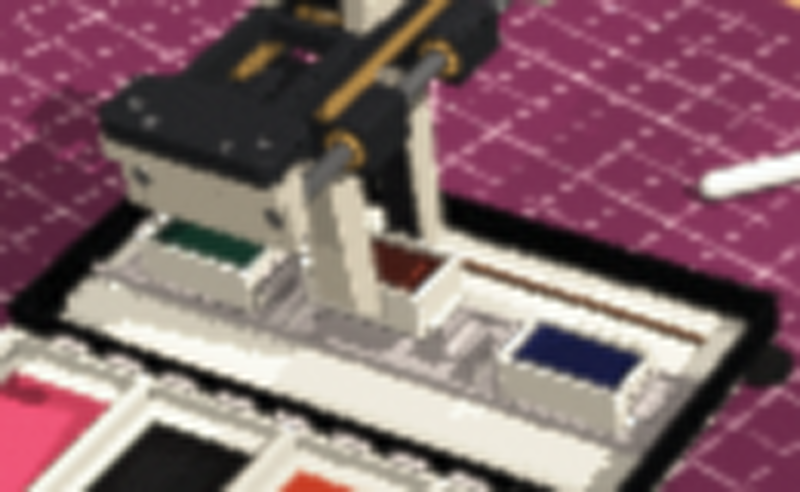

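The pan is about 17 mm above the bay floor, between the clips; its +y end is at crop (430,290), just short of the clip at (465,340). I'll measure the offset in the camera's own frame before pressing.

```bash
python3 - <<'E'
from h import *
th=np.radians(13.47); xh=np.array([np.cos(th),np.sin(th)]); yh=np.array([-np.sin(th),np.cos(th)])
for i in range(5):
    s=read_state(); print(s['t'],s['tool_pos'].round(4),s['force'].round(1))
    im,d=read_camera('scene' if i<3 else 'top')
    n,c=('scene',(.5402,-.1330)) if i<3 else ('top',(.5415,-.1329))
    P=cloud(n,d); q=(P[...,:2]-np.array(c))*1000; a=q@xh; b=q@yh; z=P[...,2]*1000
    e=(abs(a)<11)&(b>20)&(b<31)&(z>28)&(z<39); print(n,'wall',e.sum(),np.median(b[e]).round(2) if e.any() else '')
    t=(abs(a)<11)&(b>0)&(b<31)&(z>36)&(z<48); print('  rim',t.sum(),np.percentile(b[t],[90,98,100]).round(1))
    t=(b>0)&(b<40)&(z>36)&(z<48); paint(im[:,:,::-1],d,n,*((247,194) if i<3 else (476,265)),10,(172,90,20),(10,255,160))
E
```

```text
5.5 [ 0.5417 -0.1343  0.2205] [-0.4 -0.4 -0.8]
scene wall 23 24.49
  rim 76 [24.5 25.1 25.5]
scene (247, 194) z 0.0422 cen [ 0.5386 -0.1262] rect ((539.7355346679688, -128.1792755126953), (19.58071517944336, 26.89645004272461), 15.617642402648926)
5.55 [ 0.5418 -0.1343  0.2207] [ 0.  -0.1 -0.2]
scene wall 25 24.68
  rim 80 [24.3 25.3 25.5]
scene (247, 194) z 0.0421 cen [ 0.5381 -0.1265] rect ((538.8418579101562, -128.80508422851562), (18.506465911865234, 27.094627380371094), 12.778145790100098)
5.6 [ 0.5417 -0.1343  0.2207] [ 0.3 -1.1 -0.7]
scene wall 24 24.86
  rim 79 [24.4 25.4 25.7]
scene (247, 194) z 0.0418 cen [ 0.5379 -0.1267] rect ((538.6361694335938, -129.06590270996094), (18.51382064819336, 27.105327606201172), 12.778231620788574)
5.65 [ 0.5417 -0.1343  0.2206] [-1.   0.9  0.8]
top wall 44 24.86
  rim 226 [24.  24.5 25. ]
top (476, 265) z 0.0421 cen [ 0.5398 -0.1225] rect ((539.8058471679688, -122.5528793334961), (21.890687942504883, 19.253910064697266), 12.926848411560059)
5.7 [ 0.5416 -0.1342  0.2205] [ 0.5 -0.1 -0.6]
top wall 49 24.74
  rim 230 [24.  24.6 25. ]
top (476, 265) z 0.0422 cen [ 0.5397 -0.1224] rect ((539.7308959960938, -122.4107666015625), (22.165973663330078, 18.78117561340332), 13.739212989807129)
```

Emit:
servo_tool(
  increments=[
    {"slide": [0.6,0,0],"dr": [0,0,0],"jaw": 0.8},
    {"slide": [1.2,0,0],"dr": [0,0,0],"jaw": 0.8},
    {"slide": [1.2,0,0],"dr": [0,0,0],"jaw": 0.8},
    {"slide": [1.2,0,2],"dr": [0,0,0],"jaw": 0.8},
    {"slide": [1.2,0,4],"dr": [0,0,0],"jaw": 0.8},
    {"slide": [1.2,0,5],"dr": [0,0,0],"jaw": 0.8},
    {"slide": [1.2,0,6],"dr": [0,0,0],"jaw": 0.8},
    {"slide": [1.2,0,6],"dr": [0,0,0],"jaw": 0.8},
    {"slide": [1.2,0,6],"dr": [0,0,0],"jaw": 0.8},
  ],
)

```text
t: 6.65
tool_pos: [0.541, -0.1329, 0.2138]
orientation: [1.947, 2.465, -0.0]
force: [0.3, 1.1, -0.5]
opening: 0.0293
gripper_force: 50.0
```

Emit:
servo_tool(
  increments=[
    {"slide": [0,0,0.5],"dr": [0,0,0],"jaw": 0.8},
    {"slide": [0,0,1],"dr": [0,0,0],"jaw": 0.8},
    {"slide": [0,0,1.5],"dr": [0,0,0],"jaw": 0.8},
    {"slide": [0,0,2],"dr": [0,0,0],"jaw": 0.8},
    {"slide": [0,0,2.5],"dr": [0,0,0],"jaw": 0.8},
    {"slide": [0,0,2.5],"dr": [0,0,0],"jaw": 0.8},
  ],
)

```text
t: 7.25
tool_pos: [0.5414, -0.1329, 0.212]
orientation: [1.946, 2.465, 0.001]
force: [-1.3, 3.8, 6.0]
opening: 0.0294
gripper_force: 50.0
```

Emit:
servo_tool(
  increments=[
    {"slide": [0.4,0,0],"dr": [0,0,0],"jaw": 0.8},
    {"slide": [0.7,0,0],"dr": [0,0,0],"jaw": 0.8},
    {"slide": [0.7,0,0],"dr": [0,0,0],"jaw": 0.8},
  ],
)

```text
t: 7.55
tool_pos: [0.5413, -0.1325, 0.212]
orientation: [1.946, 2.464, 0.0]
force: [-0.7, 1.0, 5.6]
opening: 0.0295
gripper_force: 50.0
```

```bash
python3 - <<'E'
from h import *
for i in range(3):
    s=read_state(); print(s['t'],s['tool_pos'].round(4),s['force'].round(1),s['wrist_torque'].round(2)); read_camera('scene')
E
```

```text
7.55 [ 0.5413 -0.1325  0.212 ] [-0.7  1.   5.6] [0.03 0.17 0.05]
7.6 [ 0.5413 -0.1326  0.212 ] [-0.6  0.6  5.3] [0.02 0.11 0.02]
7.65 [ 0.5413 -0.1326  0.212 ] [-0.3  1.2  5. ] [0.05 0.11 0.01]
```

Emit:
servo_tool(
  increments=[
    {"slide": [0.2,0,0.3],"dr": [0,0,0],"jaw": 0.8},
    {"slide": [0.2,0,0.6],"dr": [0,0,0],"jaw": 0.8},
    {"slide": [0.2,0,0.9],"dr": [0,0,0],"jaw": 0.8},
    {"slide": [0.2,0,1.2],"dr": [0,0,0],"jaw": 0.8},
    {"slide": [0.2,0,1.5],"dr": [0,0,0],"jaw": 0.8},
    {"slide": [0.2,0,1.5],"dr": [0,0,0],"jaw": 0.8},
  ],
  force=55,
)

```text
t: 8.3
tool_pos: [0.5415, -0.1324, 0.211]
orientation: [1.945, 2.463, 0.001]
force: [-0.7, 0.1, 9.0]
opening: 0.0294
gripper_force: 55.0
```

Emit:
servo_tool(
  increments=[
    {"slide": [0,0,0.3],"dr": [0,0,0],"jaw": 0.8},
    {"slide": [0,0,0.6],"dr": [0,0,0],"jaw": 0.8},
    {"slide": [0,0,0.9],"dr": [0,0,0],"jaw": 0.8},
    {"slide": [0,0,1.2],"dr": [0,0,0],"jaw": 0.8},
    {"slide": [0,0,1.2],"dr": [0,0,0],"jaw": 0.8},
  ],
)

```text
t: 8.8
tool_pos: [0.5417, -0.1325, 0.2103]
orientation: [1.945, 2.463, 0.001]
force: [-2.8, 1.0, 12.1]
opening: 0.0291
gripper_force: 55.0
```

Emit:
servo_tool(
  increments=[
    {"slide": [0,0,0.3],"dr": [0,0,0],"jaw": 0.8},
    {"slide": [0,0,0.6],"dr": [0,0,0],"jaw": 0.8},
    {"slide": [0,0,0.9],"dr": [0,0,0],"jaw": 0.8},
    {"slide": [0,0,1.2],"dr": [0,0,0],"jaw": 0.8},
    {"slide": [0,0,1.2],"dr": [0,0,0],"jaw": 0.8},
  ],
)

```text
t: 9.3
tool_pos: [0.5419, -0.1324, 0.2091]
orientation: [1.945, 2.463, 0.002]
force: [-0.8, 2.6, 9.6]
opening: 0.0292
gripper_force: 55.0
```

```bash
python3 - <<'E'
from h import *
for i in range(2):
    s=read_state(); print(s['t'],s['tool_pos'].round(4),s['orientation'].round(4),s['force'].round(1),s['wrist_torque'].round(2),s['opening']); read_camera('scene')
E
```

```text
9.3 [ 0.5419 -0.1324  0.2091] [1.9447e+00 2.4628e+00 1.7000e-03] [-0.8  2.6  9.6] [ 0.24  0.18 -0.07] 0.029199785984557088
9.35 [ 0.5419 -0.1324  0.2091] [1.9447e+00 2.4627e+00 1.8000e-03] [-0.7  1.9  9.1] [0.2  0.14 0.01] 0.02934079950696189
```

Emit:
servo_tool(
  increments=[
    {"slide": [0,0,0.4],"dr": [0,0,0],"jaw": 0.8},
    {"slide": [0,0,0.8],"dr": [0,0,0],"jaw": 0.8},
    {"slide": [0,0,1.2],"dr": [0,0,0],"jaw": 0.8},
    {"slide": [0,0,1.6],"dr": [0,0,0],"jaw": 0.8},
    {"slide": [0,0,2.0],"dr": [0,0,0],"jaw": 0.8},
    {"slide": [0,0,2.0],"dr": [0,0,0],"jaw": 0.8},
  ],
)

```text
t: 10.0
tool_pos: [0.5407, -0.1323, 0.2047]
orientation: [1.947, 2.465, -0.001]
force: [4.2, -1.6, -7.9]
opening: 0.0292
gripper_force: 55.0
```

Emit:
servo_tool(
  increments=[
    {"slide": [0,0,0.4],"dr": [0,0,0],"jaw": 0.8},
    {"slide": [0,0,0.8],"dr": [0,0,0],"jaw": 0.8},
    {"slide": [0,0,1.2],"dr": [0,0,0],"jaw": 0.8},
    {"slide": [0,0,1.6],"dr": [0,0,0],"jaw": 0.8},
    {"slide": [0,0,1.6],"dr": [0,0,0],"jaw": 0.8},
    {"slide": [0,0,1.6],"dr": [0,0,0],"jaw": 0.8},
  ],
)

```text
t: 10.6
tool_pos: [0.5407, -0.1321, 0.2038]
orientation: [1.947, 2.466, -0.001]
force: [-0.4, -2.6, -4.4]
opening: 0.0294
gripper_force: 55.0
```

Emit:
servo_tool(
  increments=[
    {"slide": [0,0,0.5],"dr": [0,0,0],"jaw": 0.8},
    {"slide": [0,0,1.0],"dr": [0,0,0],"jaw": 0.8},
    {"slide": [0,0,1.5],"dr": [0,0,0],"jaw": 0.8},
    {"slide": [0,0,2.0],"dr": [0,0,0],"jaw": 0.8},
    {"slide": [0,0,2.0],"dr": [0,0,0],"jaw": 0.8},
  ],
)

```text
t: 11.1
tool_pos: [0.5411, -0.1321, 0.2033]
orientation: [1.946, 2.465, -0.0]
force: [-6.8, -0.2, 9.4]
opening: 0.0296
gripper_force: 55.0
```

Emit:
servo_tool(
  increments=[
    {"slide": [0,-0.4,0.5],"dr": [0,0,0],"jaw": 0.8},
    {"slide": [0,-0.7,1.0],"dr": [0,0,0],"jaw": 0.8},
    {"slide": [0,-0.7,1.0],"dr": [0,0,0],"jaw": 0.8},
    {"slide": [0,-0.7,1.0],"dr": [0,0,0],"jaw": 0.8},
  ],
)

```text
t: 11.5
tool_pos: [0.5409, -0.1322, 0.2032]
orientation: [1.946, 2.464, 0.001]
force: [-7.0, 1.9, 15.8]
opening: 0.0293
gripper_force: 55.0
```

```bash
python3 - <<'E'
from h import *
for i in range(2):
    s=read_state(); print(s['t'],s['tool_pos'].round(4),s['orientation'].round(4),s['force'].round(1),s['wrist_torque'].round(2),s['opening']); read_camera('top')
E
```

```text
11.5 [ 0.5409 -0.1322  0.2032] [1.9456e+00 2.4644e+00 1.3000e-03] [-7.   1.9 15.8] [ 0.16  1.49 -0.01] 0.029290143776652747
11.55 [ 0.5409 -0.1322  0.2032] [1.9456e+00 2.4643e+00 1.3000e-03] [-7.6  1.  15.3] [ 0.16  1.49 -0.  ] 0.029173351760081036
```

Emit:
servo_tool(
  increments=[
    {"slide": [0,-0.3,-0.8],"dr": [0,0,0],"jaw": 0.8},
    {"slide": [0,-0.6,-1.6],"dr": [0,0,0],"jaw": 0.8},
    {"slide": [0,-0.6,-2.4],"dr": [0,0,0],"jaw": 0.8},
    {"slide": [0,-0.6,-2.4],"dr": [0,0,0],"jaw": 0.8},
    {"slide": [0,-0.6,-2.4],"dr": [0,0,0],"jaw": 0.8},
  ],
)

```text
t: 12.1
tool_pos: [0.5397, -0.1324, 0.2033]
orientation: [1.946, 2.465, 0.0]
force: [1.9, -1.1, -0.7]
opening: 0.0294
gripper_force: 55.0
```

Emit:
servo_tool(
  increments=[
    {"slide": [0,0.3,-0.4],"dr": [0,0,0],"jaw": 0.8},
    {"slide": [0,0.3,-0.8],"dr": [0,0,0],"jaw": 0.8},
    {"slide": [0,0.3,-1.0],"dr": [0,0,0],"jaw": 0.8},
    {"slide": [0,0.3,-1.0],"dr": [0,0,0],"jaw": 0.8},
  ],
)

```text
t: 12.5
tool_pos: [0.5397, -0.1323, 0.2038]
orientation: [-1.947, -2.465, 0.001]
force: [0.9, -1.6, -5.8]
opening: 0.0298
gripper_force: 55.0
```

Emit:
servo_tool(
  increments=[
    {"slide": [0,0,-0.25],"dr": [0,0,0],"jaw": 0.8},
    {"slide": [0,0,-0.45],"dr": [0,0,0],"jaw": 0.8},
    {"slide": [0,0,-0.45],"dr": [0,0,0],"jaw": 0.8},
  ],
)

```text
t: 12.8
tool_pos: [0.5396, -0.1322, 0.2042]
orientation: [-1.947, -2.465, 0.001]
force: [2.8, -1.0, -10.2]
opening: 0.0295
gripper_force: 55.0
```

```bash
python3 - <<'E'
from h import *
for i in range(4):
    s=read_state(); print(s['t'],s['tool_pos'].round(4),s['force'].round(1)); read_camera('top')
E
```

```text
12.8 [ 0.5396 -0.1322  0.2042] [  2.8  -1.  -10.2]
12.85 [ 0.5396 -0.1322  0.2042] [  2.5  -2.5 -10.6]
12.9 [ 0.5396 -0.1322  0.2042] [  2.9  -2.  -11.5]
12.95 [ 0.5396 -0.1322  0.2042] [  1.9  -1.3 -11.7]
```

Emit:
servo_tool(
  increments=[
    {"slide": [0,0,0.4],"dr": [0,0,0],"jaw": 0.8},
    {"slide": [0,0,0.5],"dr": [0,0,0],"jaw": 0.8},
    {"slide": [0,0,0.5],"dr": [0,0,0],"jaw": 0.8},
  ],
)

```text
t: 13.3
tool_pos: [0.5397, -0.1323, 0.2042]
orientation: [-1.947, -2.466, 0.001]
force: [-1.2, -1.3, -9.4]
opening: 0.0295
gripper_force: 55.0
```

Emit:
servo_tool(
  increments=[
    {"slide": [0,0,0.25],"dr": [0,0,0],"jaw": 0.8},
    {"slide": [0,0,0.25],"dr": [0,0,0],"jaw": 0.8},
    {"slide": [0,0,0.25],"dr": [0,0,0],"jaw": 0.8},
  ],
)

```text
t: 13.6
tool_pos: [0.5398, -0.1324, 0.204]
orientation: [1.947, 2.465, -0.0]
force: [-1.4, -1.9, -7.6]
opening: 0.0293
gripper_force: 55.0
```

```bash
python3 - <<'E'
from h import *
for i in range(5):
    s=read_state(); print(s['t'],s['tool_pos'].round(4),s['force'].round(1)); read_camera('top')
E
```

```text
13.6 [ 0.5398 -0.1324  0.204 ] [-1.4 -1.9 -7.6]
13.65 [ 0.5398 -0.1324  0.2041] [-1.5 -2.  -8.7]
13.7 [ 0.5399 -0.1324  0.2041] [-2.4 -1.6 -7.5]
13.75 [ 0.5399 -0.1324  0.204 ] [-1.2 -1.2 -7.8]
13.8 [ 0.5399 -0.1324  0.2041] [-2.2 -2.  -7.9]
```

Steady at about 8 N with roughly 0.7 mm of lift. I'll hold that for a full second.

Emit:
servo_tool(
  increments=[
    {"slide": [0,0,0],"dr": [0,0,0],"jaw": 0.8},
    {"slide": [0,0,0],"dr": [0,0,0],"jaw": 0.8},
    {"slide": [0,0,0],"dr": [0,0,0],"jaw": 0.8},
    {"slide": [0,0,0],"dr": [0,0,0],"jaw": 0.8},
    {"slide": [0,0,0],"dr": [0,0,0],"jaw": 0.8},
  ],
)

```text
t: 14.35
tool_pos: [0.54, -0.1323, 0.2041]
orientation: [1.946, 2.465, -0.0]
force: [-3.0, -2.1, -8.1]
opening: 0.0297
gripper_force: 55.0
```

Emit:
servo_tool(
  increments=[
    {"slide": [0,0,0],"dr": [0,0,0],"jaw": 0.8},
    {"slide": [0,0,0],"dr": [0,0,0],"jaw": 0.8},
    {"slide": [0,0,0],"dr": [0,0,0],"jaw": 0.8},
    {"slide": [0,0,0],"dr": [0,0,0],"jaw": 0.8},
    {"slide": [0,0,0],"dr": [0,0,0],"jaw": 0.8},
  ],
)

```text
t: 14.85
tool_pos: [0.5399, -0.1323, 0.2041]
orientation: [1.947, 2.465, -0.0]
force: [-2.9, -2.2, -7.2]
opening: 0.0293
gripper_force: 55.0
```

Emit:
servo_tool(
  increments=[
    {"slide": [0,-0.2,0.5],"dr": [0,0,0],"jaw": 0.8},
    {"slide": [0,-0.2,1.0],"dr": [0,0,0],"jaw": 0.8},
    {"slide": [0,-0.2,1.5],"dr": [0,0,0],"jaw": 0.8},
    {"slide": [0,-0.2,2.0],"dr": [0,0,0],"jaw": 0.8},
    {"slide": [0,-0.2,2.0],"dr": [0,0,0],"jaw": 0.8},
    {"slide": [0,-0.2,2.0],"dr": [0,0,0],"jaw": 0.8},
  ],
)

```text
t: 15.45
tool_pos: [0.5405, -0.1325, 0.2033]
orientation: [1.945, 2.463, 0.002]
force: [-0.7, 1.0, 5.9]
opening: 0.0294
gripper_force: 55.0
```

Emit:
servo_tool(
  increments=[
    {"slide": [0,0,-0.5],"dr": [0,0,0],"jaw": 0.8},
    {"slide": [0,0,-0.5],"dr": [0,0,0],"jaw": 0.65},
    {"slide": [0,0,-0.5],"dr": [0,0,0],"jaw": 0.58},
    {"slide": [0,0,-0.5],"dr": [0,0,0],"jaw": 0.52},
    {"slide": [0,0,-0.5],"dr": [0,0,0],"jaw": 0.52},
    {"slide": [0,0,-0.5],"dr": [0,0,0],"jaw": 0.52},
    {"slide": [0,0,-0.5],"dr": [0,0,0],"jaw": 0.52},
  ],
)

```text
t: 16.15
tool_pos: [0.5397, -0.1324, 0.2025]
orientation: [1.947, 2.465, -0.0]
force: [0.1, -0.6, -0.7]
opening: 0.0446
gripper_force: 0.0
```

Emit:
servo_tool(
  increments=[
    {"slide": [0,0,-5],"dr": [0,0,0],"jaw": 0.52},
    {"slide": [0,0,-15],"dr": [0,0,0],"jaw": 0.52},
    {"slide": [0,0,-35],"dr": [0,0,0],"jaw": 0.5},
    {"slide": [0,0,-60],"dr": [0,0,0],"jaw": 0.5},
    {"slide": [50,0,-100],"dr": [0,0,0],"jaw": 0.5},
    {"slide": [95,0,-120],"dr": [0,0,0],"jaw": 0.5},
    {"slide": [140,0,-120],"dr": [0,0,0],"jaw": 0.5},
    {"slide": [180,0,-120],"dr": [0,0,0],"jaw": 0.5},
    {"slide": [220,0,-120],"dr": [0,0,0],"jaw": 0.5},
    {"slide": [220,0,-120],"dr": [0,0,0],"jaw": 0.5},
    {"slide": [220,0,-120],"dr": [0,0,0],"jaw": 0.5},
  ],
)

```text
t: 17.25
tool_pos: [0.4886, 0.0823, 0.3234]
orientation: [1.943, 2.466, 0.001]
force: [0.0, -0.9, 0.4]
opening: 0.0464
gripper_force: 0.0
```

```bash
python3 - <<'E'
from h import *
im,d=look('top','t9'); i2,d2=look('scene','s9')
b=im[:,:,::-1].copy()
paint(b,d,'top',480,265,20,(172,90,20),(10,255,160)); paint(b,d,'top',428,275,22,(105,90,30),(130,255,255))
c=i2[:,:,::-1].copy(); paint(c,d2,'scene',245,199,14,(172,90,20),(10,255,160))
A=cv2.resize(b[225:320,385:570],(600,308),interpolation=2);B=cv2.resize(c[150:240,170:320],(600,290),interpolation=2)
cv2.imwrite('pics/f.png',np.vstack([A,B[:290]]))
E
```

```text
Traceback (most recent call last):
  File "h.py", line 23, in paint
    cs,_=cv2.findContours(m.astype(np.uint8),0,2); c=max(cs,key=cv2.contourArea).reshape(-1,2)+[u-s,v-s]
                                                     ~~~^^^^^^^^^^^^^^^^^^^^^^^^
ValueError: max() iterable argument is empty
```

```bash
python3 - <<'E'
from h import *
b=cv2.imread('pics/t9.png'); c=cv2.imread('pics/s9.png'); d2=np.load('pics/s9.npy')
A=cv2.resize(b,(400,300));B=cv2.resize(c[150:240,170:320],(480,288),interpolation=2)
f=np.zeros((590,480,3),np.uint8); f[:300,:400]=A; f[300:588]=B
cv2.imwrite('pics/f.png',f)
paint(c,d2,'scene',245,199,14,(172,80,20),(10,255,160)); paint(c,d2,'scene',275,208,14,(105,90,30),(130,255,255))
E
```

```text
scene (245, 199) z 0.0251 cen [ 0.5403 -0.1337] rect ((540.2904052734375, -133.1043701171875), (19.675256729125977, 41.932106018066406), 12.741458892822266)
scene (275, 208) z 0.0252 cen [ 0.5216 -0.0531] rect ((521.5621948242188, -53.158451080322266), (16.179889678955078, 40.445068359375), 12.75988483428955)
```

View pics/f.png

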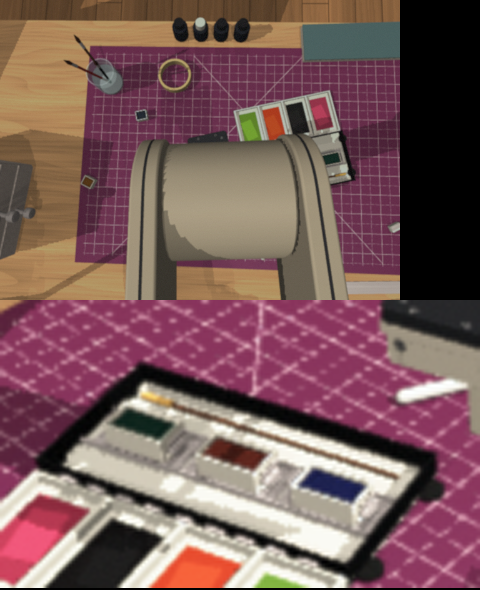

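The red pan sits in the middle bay at crop (232,455), level with its neighbours: its paint is at z 25.1 mm against 25.2 mm for the blue pan. Its centre is within 1 mm of the bay's. Both half pans are still in place at (141,115) and (88,182), so I'm handing in.

```bash
python3 -c "
from plant import *
print(read_state()['t']); print(close_job())"
```

```text
17.35
the job is handed in; nothing more can be done
None
```

The pan is snapped fully home in the empty bay and let go, the half pans were left alone, and the job was handed in at 17.35 s; the upward tug briefly reached about 11.7 N before I held it at about 8 N for just over a second, and the clips held.

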